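Half-shut the sprung shutter of a table spotlight

ROBOT

A 7-joint arm with a two-finger parallel gripper is mounted at the origin on the work surface. World frame = base frame: x ahead of the robot, y to its left, z up, the work surface at z = 0. Lengths are in m, angles in rad, forces in N, time in s.
With the tool pointing down it reaches from about 0.425 to 0.875 m from the base axis. Payload 4.7 kg.
Tool frame: the origin (TCP) lies midway between the tips of the shut fingers; the grasp point (between the pads) lies 19 mm behind it; z points along the fingers, y is the direction in which the jaws open and shut (so a half turn about z gives the same grasp; the last joint's range is limited). The gripper opens to 87 mm and grips with 3 to 60 N. Pads are 19 mm wide; open, the fingers measure 117 mm over their backs; the gripper's body (75 mm by 190 mm) begins 51 mm behind the grasp point.
Start: joints at [1.344, 0.321, -0.07, 1.45, 0.023, 1.371, -0.057], TCP at [0.155, -0.631, 0.223] pointing down, gripper open.
Joint ranges: [-2.86, 2.86], [-0.3, 2.09], [-1.38, 1.24], [0.06, 2.45], [-1.56, 4.7], [0.09, 2.05], [-2.69, 2.69]. Speed limits (rad/s): [2.57, 2.57, 3.14, 3.14, 3.14, 3.14, 3.14].

INTERFACE

Orientations are given as a rotation vector (axis times angle).
In Python, from bench import * gives the robot as it stands. The module is installed in compiled form; this text tells all that it offers.
- The arm moves only by the tool play_rows, never from a script. Its argument "series" is one flat list of numbers, 7 for each row, row after row: the opening in per cent of the stroke, from 0 (shut) to 100 (fully open), then the shift along the tool's x, y, z in m, then the turn, a rotation vector about the tool's x, y, z in degrees. In form: [fingers, tx, ty, tz, rx, ry, rz, fingers, tx, ty, tz, rx, ry, rz, ...]. A call has 1 to 10 rows; each row is the pose to reach, as a shift and turn from the pose commanded when the call began, along the tool's axes at that moment; what a row does not reach only later rows make up. A row lasts 1/12 s, in which the tool goes at most 41.7 mm and 7.16 degrees, less where a joint would pass 70% of its speed; a pose out of reach is approached as far as the arm can. A call with a gripper value outside its range is refused whole. The fingers move at their own pace and stop on an object; "force" is the grip in N (left out, the last holds). Time passes only in rows, so rows that repeat a pose let the fingers close. It gives the time, the measured TCP pose, the force and the opening at its end, in the units of the state.
- get_state(): the state, without advancing time (a new reading comes with each control period).
- get_image(name): name is "scene" or "top" or "wrist"; returns a dict with "frame" (384x512x3 uint8, red, green, blue), "fx", "fy", "cx", "cy" (pixels), "R" (3x3) and "t" (3): a world point X has camera coordinates R X + t. Camera axes: x right, y down, z forward; pixel columns grow to the right and rows downward; lengths in m; the calibration is good to about 2 mm. The wrist camera is an equidistant fisheye: a pixel r from the principal point sees the ray r / f radians off the axis. A picture is of the moment at which its call begins. There is no depth.
- close_job(): hands the job in, once; it reports no verdict.
The state is a dict: "time": time; "joint_positions": joint angles; "qd": joint speeds; "joint_torque": joint torques, N m; "position": TCP position; "tool_rot": TCP orientation; "ft_force": force on the tool from outside, world axes, zero at the start; "torque": the same for the moment, N m; "grip_width": opening from 0.0 (shut) to 1.0 (fully open).
Only numpy, scipy, OpenCV 4.12 (cv2) and the standard library are available. Lean on these libraries where they do the work, as an engineer would, in place of code of your own. Each camera call takes 0.05 s, during which the arm holds its last target.

TASK

On the food-photo table, set the shutter of the square-headed lamp to half: with the fingertips push its sprung slide all the way in by the upright tab and let it go, so that it comes back by itself and is caught half shut by its stop pin. Only push, do not touch the stop pin, and leave the round-headed lamp's slide and everything else on the table as it is.

Things in the scene. Friction and masses are not known exactly. Their poses are not given: they have to be found in the camera images.
- square_lamp: Lamp to set: dark steel table spotlight, box-shaped head 160 x 108 x 104 mm with cooling fins on top (top 163 mm), on a flat foot; fixed. Origin: on the table under the head; +x = beam, roughly away from the robot, z up. Its shutter frame crosses the front, x 65 to 115 mm, y -145 to 105 mm; the frame's top is the deck, 170 mm up, with slide, tab and stop pin.
- square_lamp_slide (a joint): Square lamp's shutter slide (m): 0 = out, open; grows as its tab is pushed along lamp +y; hard stop 0.062. A spring drives it back to 0: 5 N at 0, 9 N at 0.040, 11 N at the end, plus 1 to 3 N drag moving. Beyond about 0.045 the stop pin drops behind the slide's tooth; let go then, it returns and is caught at about 0.040 (half shut). Let go earlier, it springs back to 0.
- square_lamp_tab (a point): Point on the push face (lamp -y side) of the square lamp's tab, 200 mm above the table; axes as the lamp's, push along +y. Tab: plain aluminium block, 36 mm wide (x), 15 thick (y), from the deck (170 mm above the table) up to 220 mm. Behind it the deck, a flat strip 50 mm wide, runs 70 mm on in -y: free room for a fingertip.
- square_lamp_pin: Square lamp's stop pin: vertical, 8 mm, with an 18 mm round head, in a bridge over the deck (50 mm in lamp x, 20 in y, top 200 mm up). Origin: pin's tip, 90 mm in x and 24 mm in y from the lamp's origin, 177 mm up when down; head's top then 212 mm up, 221 raised. Works by itself; do not touch. Slide fully in: 12 mm left between tab and bridge.
- round_lamp: The other lamp, to be left alone: same size, material, foot, frame, slide and pin as the square lamp, but its head is round (104 mm across, 170 mm long, tapering to the back, no fins). Same origin and axes; fixed.
- round_lamp_slide (a joint): Round lamp's shutter slide (m), the same mechanism as the square lamp's; 0 = out. Not to be moved.
- round_lamp_tab (a point): Point on the push face of the round lamp's tab, the same as on the square lamp. Not to be pushed.
- bottle: Amber glass bottle, 68 mm across, 190 mm tall, standing beyond the lamps. Loose. Origin: centre of its underside.
- tumbler: Open glass, 70 mm across, 90 mm tall, standing beyond the lamps. Loose. Origin: centre of its underside.
- honey: Honey jar, 52 mm across, 75 mm tall, beside the square lamp's head (lamp -y side). Loose. Origin: centre of its underside.
- roll: Small round bread roll, 58 mm across, 37 mm tall, beside the square lamp's head (lamp +y side). Loose. Origin: centre of its underside.
- battery: Black camera battery, 40 x 36 x 58 mm, beside the round lamp's head (lamp -y side). Loose. Origin: centre of its underside.
- meter: Grey light meter lying flat, 50 x 34 x 20 mm, beside the round lamp's head (lamp +y side). Loose. Origin: centre of its underside.
- lens_cap: Black lens cap, 66 mm across, 10 mm thick, lying at the right of the table. Loose. Origin: centre of its underside.

How it is judged:
On the way:
1. the square lamp's slide is pushed in past its stop pin (value of joint square_lamp_slide above 0.05 m), for 0.05 s.
At the end, for the whole second after the job is handed in: The square lamp's slide is at rest, let go, caught by its stop pin at half (joint 0.036 to 0.044 m); the round lamp's slide is still out (below 0.008 m) (value of joint square_lamp_slide between 0.036 and 0.044 m and velocity of joint square_lamp_slide between -0.005 and 0.005 m/s and value of joint round_lamp_slide below 0.008 m); the robot touches nothing.
It fails at once if the round lamp's slide is pushed in more than 10 mm (value of joint round_lamp_slide above 0.01 m).
It fails at once if the stop pin is touched with more than 2 N (contact force between any of the fingers, the arm and square_lamp_pin above 2 N).
It fails at once if a bystander is lifted, carried or shifted by more than 20 mm (distance of any of bottle, tumbler, honey, roll, battery, meter, lens_cap from where it was at the start of the episode above 0.02 m).
It fails at once if a bystander is tipped by more than 0.4 rad (angle between any of bottle, tumbler, honey, roll, battery, meter, lens_cap's own z axis and vertical above 0.4 rad).
It also fails if it takes over 38 s, if anything falls off the work surface, if the arm or the gripper's body presses on something with over 40 N, if the wrist force passes 120 N, or if a joint passes its speed limit or range.

## Working session

There is one attempt and no reset: what is moved stays moved. The work goes in short steps, Python scripts to look and compute and a tool call to move; the robot and the scene stay as the last step left them, time stands still between calls to the robot, and variables do not carry over. Pictures are saved under pics/ and viewed, and the job is handed in when it is done.

Besides the shell and the picture viewer there is one more tool, called after "Request:" by a JSON object that holds its "fn" and its "kwargs", one argument or row to a line. play_rows: Moves the arm, as the interface text tells. Its arguments: {"type":"object","properties":{"series":{"type":"array"},"force":{"type":"number"}},"required":["series"]}

```bash
mkdir -p pics
python3 - <<'E'
from bench import *
import cv2,json,numpy as np
s=get_state()
for k,v in s.items(): print(k,np.round(v,4))
for n in ["scene","top","wrist"]:
    d=get_image(n); cv2.imwrite(f"pics/{n}0.png",d["frame"][:,:,::-1])
    np.savez(f"{n}0.npz",**{k:np.array(v) for k,v in d.items()})
    print(n,d["fx"],d["cx"],d["cy"],np.round(d["R"],3).tolist(),np.round(d["t"],3))
E
```

```text
time 0.0
joint_positions [ 1.3441  0.3218 -0.0701  1.4516  0.0226  1.3708 -0.0569]
qd [ 0.      0.     -0.0016 -0.0015  0.0004  0.0001  0.0004]
joint_torque [-1.00000e-04 -4.91285e+01 -4.03800e-01 -3.12530e+01 -6.42000e-02
  4.37000e-02  2.00000e-04]
position [ 0.1548 -0.6307  0.2215]
tool_rot [-3.117e+00 -3.772e-01  5.000e-04]
ft_force [ 0.0928 -0.1051 -0.1907]
torque [-0.0101 -0.0273  0.043 ]
grip_width 0.9999
scene 394.3074411527378 257.4567894370312 191.3540861485055 [[-0.974, 0.226, 0.008], [0.193, 0.848, -0.494], [-0.118, -0.479, -0.87]] [0.56  0.048 1.291]
top 451.13184396635575 260.3993085257614 197.11529082436147 [[-0.029, -1.0, -0.007], [-0.98, 0.029, -0.197], [0.197, 0.001, -0.98]] [-0.051  0.607  1.271]
wrist 297.3186396354542 255.8934919514897 193.14917550177066 [[0.24, -0.971, -0.001], [-0.942, -0.233, 0.243], [-0.236, -0.057, -0.97]] [-0.649 -0.029  0.389]
```

View pics/scene0.png

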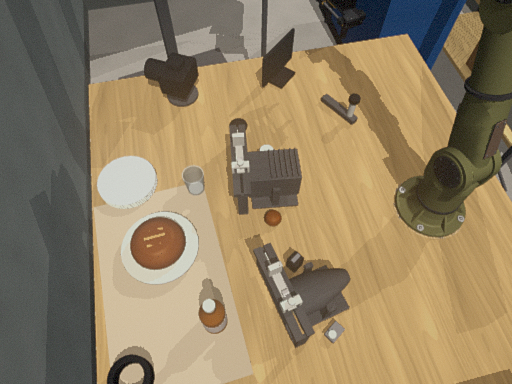

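View pics/top0.png

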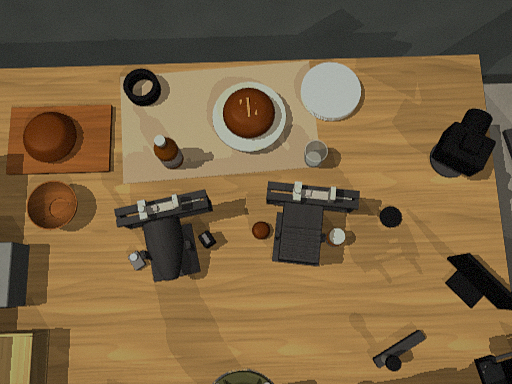

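View pics/wrist0.png

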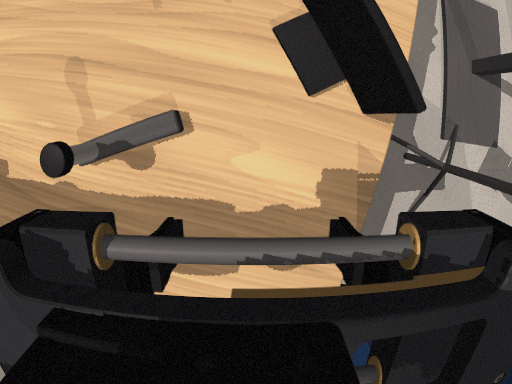

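The square lamp is the right one in the top view, with its frame from (267,193) to (358,200) and the honey jar at (337,237). The round lamp is at left. I'll zoom in next.

Run:
```python
import cv2
a=cv2.imread("pics/top0.png")[165:275,245:405]; cv2.imwrite("pics/topz.png",cv2.resize(a,None,fx=5,fy=5,interpolation=cv2.INTER_CUBIC))
a=cv2.imread("pics/scene0.png")[110:230,215:315]; cv2.imwrite("pics/scenez.png",cv2.resize(a,None,fx=5,fy=5,interpolation=cv2.INTER_CUBIC))
```

```text
(no output)
```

View pics/topz.png

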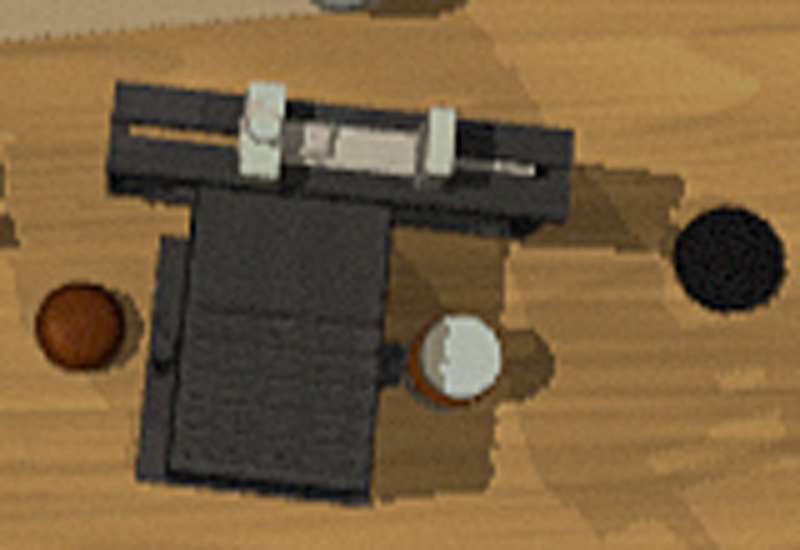

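View pics/scenez.png

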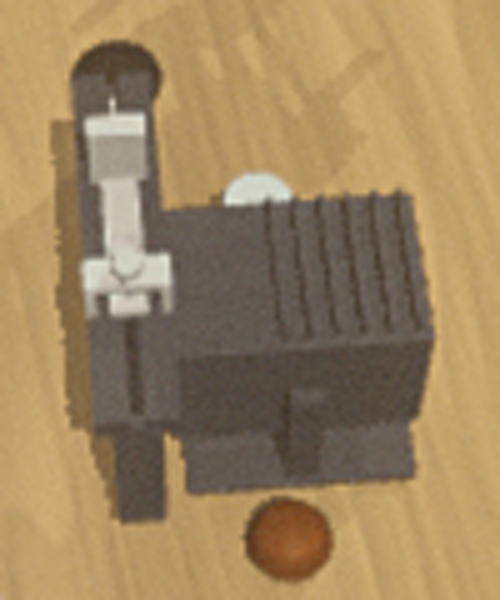

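```bash
cat > h.py <<'E'
import numpy as np,cv2
def ray(n,uv):
    d=np.load(n+"0.npz"); R=d["R"];t=d["t"]
    v=np.array([(uv[0]-d["cx"])/d["fx"],(uv[1]-d["cy"])/d["fy"],1]); c=-R.T@t
    return c,R.T@v
def plane(n,uv,z):
    c,v=ray(n,uv); return c+v*(z-c[2])/v[2]
def tri(a,b):
    (c1,v1),(c2,v2)=ray("top",a),ray("scene",b)
    s=np.linalg.lstsq(np.c_[v1,-v2],c2-c1,rcond=None)[0]
    p,q=c1+s[0]*v1,c2+s[1]*v2
    return (p+q)/2,np.linalg.norm(p-q)
tz=lambda u,v:((u+.5)/5-.5+245,(v+.5)/5-.5+165)
sz=lambda u,v:((u+.5)/5-.5+215,(v+.5)/5-.5+110)
E
python3 - <<'E'
from h import *
np.set_printoptions(precision=4,suppress=True)
D=[plane("top",tz(*p),.17) for p in [(118,80),(573,130),(568,218),(108,175)]]
print("deck",D)
print([np.linalg.norm(D[i]-D[(i+1)%4]) for i in range(4)])
y=(D[0]+D[3]-D[1]-D[2])/2; print("yaw of +y",np.degrees(np.arctan2(y[1],y[0]))-90)
y/=np.linalg.norm(y); x=np.array([y[1],-y[0],0])
c=sum(D)/4; O=c-.09*x+.02*y; O[2]=0; print("origin",O,"x",x,"y",y)
for nm,p in [("tabTop -y edge",(458,142)),("tabtop +y edge",(431,140)),("bridge",(264,130))]:
    q=plane("top",tz(*p),.22 if nm[0]=="t" else .20); print(nm,q,"lamp",(q-O)@x,(q-O)@y)
P,e=tri(tz(444,141),sz(116,126)); print("tab tri",P,e,"lamp",(P-O)@x,(P-O)@y)
q=plane("scene",sz(116,126),.22);print(q)
for p in [(85,117),(145,115),(147,135),(87,138)]:
    q=plane("scene",sz(*p),.22);print("scene tab corner",q,(q-O)@x,(q-O)@y)
for p,z in [((460,357),.075)]:
    q=plane("top",tz(*p),z);print("honey",q,(q-O)@x,(q-O)@y)
E
```

```text
deck [array([ 0.6281, -0.0917,  0.17  ]), array([ 0.5929, -0.337 ,  0.17  ]), array([ 0.5448, -0.3309,  0.17  ]), array([ 0.5756, -0.0847,  0.17  ])]
[np.float64(0.2477779399060168), np.float64(0.04857288315421341), np.float64(0.2481330937837305), np.float64(0.052982325318998845)]
yaw of +y -7.6574815953647
origin [ 0.4988 -0.1793  0.    ] x [ 0.9911 -0.1333  0.    ] y [0.1333 0.9911 0.    ]
tabTop -y edge [ 0.5779 -0.2659  0.22  ] lamp 0.08991980516327949 -0.07533593228455676
tabtop +y edge [ 0.5794 -0.252   0.22  ] lamp 0.08952893754759209 -0.061353203592948574
bridge [ 0.5915 -0.1674  0.2   ] lamp 0.09030295742045584 0.024095910512836254
tab tri [ 0.5777 -0.2583  0.2169] 0.0034797276793558634 lamp 0.08872600019183007 -0.0678475033536814
[ 0.5767 -0.2548  0.22  ]
scene tab corner [ 0.5931 -0.2653  0.22  ] 0.10486949349795965 -0.07270225709178786
scene tab corner [ 0.5584 -0.259   0.22  ] 0.06969630997019233 -0.07107168283182472
scene tab corner [ 0.5604 -0.2444  0.22  ] 0.0696638559115804 -0.05634843894493952
scene tab corner [ 0.5949 -0.2499  0.22  ] 0.10466335249050902 -0.057256488512977856
honey [ 0.4819 -0.2841  0.075 ] -0.00278017090716888 -0.10614217950278564
```

```bash
cat > m.py <<'E'
from bench import *
from h import *
from scipy.spatial.transform import Rotation as Ro
np.set_printoptions(precision=4,suppress=True)
O=np.array([.4988,-.1793,0]);x=np.array([.9911,-.1333,0]);y=np.array([.1333,.9911,0])
def delta(lx,ly,z):
    s=get_state(); R=Ro.from_rotvec(s["tool_rot"]); p=np.array(s["position"])
    G=Ro.from_matrix(np.c_[y,x,[0,0,-1]])
    print("t",s["time"],"pos",p,"lamp",(p-O)@x,(p-O)@y,p[2],"F",s["ft_force"],"grip",s["grip_width"],"q",s["joint_positions"])
    print("shift",R.inv().apply(O+lx*x+ly*y+[0,0,z]-p),"turn",np.degrees((R.inv()*G).as_rotvec()))
E
python3 -c "
from m import *
delta(.09,-.105,.35)"
```

```text
t 0.15 pos [ 0.1549 -0.6309  0.2217] lamp -0.2806512607460847 -0.49339304544377394 0.22173056421399917 F [-0.3818  0.4551  0.439 ] grip 1.0009860061488143 q [ 1.3441  0.3216 -0.0701  1.4514  0.0226  1.3708 -0.0569]
shift [ 0.487 -0.226 -0.128] turn [ -0.0727  -0.0445 -68.54  ]
```

Raise and close the fingers first.

Request:
{"fn": "play_rows", "kwargs": {
  "series": [0,0,0,-0.04,0,0,0,0,0,0,-0.08,0,0,0,0,0,0,-0.11,0,0,0,0,0,0,-0.128,0,0,0,0,0.04,-0.019,-0.128,0,0,-6,0,0.08,-0.037,-0.128,0,0,-12,0,0.12,-0.056,-0.128,0,0,-18,0,0.155,-0.072,-0.128,0,0,-24,0,0.19,-0.088,-0.128,0,0,-30,0,0.225,-0.104,-0.128,0,0,-36],
  "force": 20
}}

```text
time: 0.98
position: [0.3503, -0.4746, 0.3505]
tool_rot: [-2.846, -1.331, -0.0]
ft_force: [0.6, 0.1, -0.1]
grip_width: 0.326
```

```bash
python3 -c "
from m import *
delta(.09,-.105,.35)"
```

```text
t 0.9833 pos [ 0.3503 -0.4746  0.3505] lamp -0.10781043301460973 -0.31249684312647946 0.3504676579997504 F [ 0.5522  0.081  -0.0713] grip 0.326274921134982 q [ 1.1249  0.1765 -0.2763  1.382   0.0478  1.5897  0.1577]
shift [0.281  0.0568 0.0005] turn [ -0.0022  -0.0072 -32.2119]
```

Request:
{"fn": "play_rows", "kwargs": {
  "series": [0,0.035,0.007,0,0,0,-5,0,0.07,0.014,0,0,0,-10,0,0.105,0.021,0,0,0,-15,0,0.14,0.028,0,0,0,-20,0,0.175,0.035,0,0,0,-25,0,0.21,0.042,0,0,0,-30,0,0.245,0.05,0,0,0,-32.2,0,0.281,0.057,0,0,0,-32.2,0,0.281,0.057,0,0,0,-32.2,0,0.281,0.057,0,0,0,-32.2]
}}

```text
time: 1.82
position: [0.5753, -0.2957, 0.3497]
tool_rot: [-2.364, -2.066, -0.001]
ft_force: [-0.7, -0.8, 0.2]
grip_width: 0.005
```

```bash
python3 -c "
from m import *
delta(.09,-.105,.185)
for n in ['top','scene','wrist']: cv2.imwrite(f'pics/{n}1.png',get_image(n)['frame'][:,:,::-1])"
```

```text
t 1.8167 pos [ 0.5753 -0.2957  0.3497] lamp 0.0913155698034996 -0.10516749269969047 0.34965036375895747 F [-0.7184 -0.8181  0.2084] grip 0.004553148198998273 q [ 0.794   0.3289 -0.492   1.2239  0.1518  1.6261  0.1988]
shift [-0.0001 -0.0012  0.1647] turn [-0.052  -0.1041 -0.0203]
```

View pics/wrist1.png

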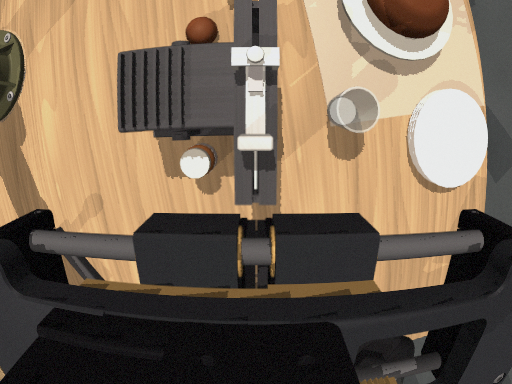

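View pics/scene1.png

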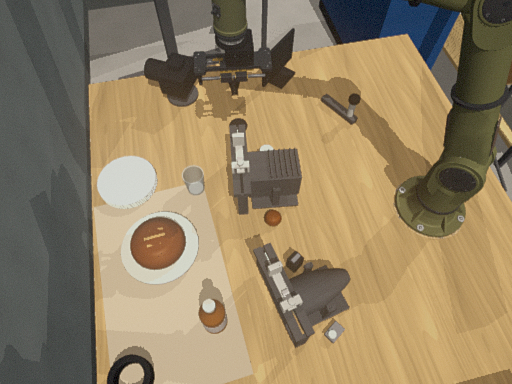

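The wrist view shows the tab top at (255,143), in line with the shut fingers at (256,240), and the space behind it is free. Descend.

Request:
{"fn": "play_rows", "kwargs": {
  "series": [0,0,-0.001,0.035,0,0,0,0,0,-0.001,0.07,0,0,0,0,0,-0.001,0.1,0,0,0,0,0,-0.001,0.125,0,0,0,0,0,-0.001,0.145,0,0,0,0,0,-0.001,0.155,0,0,0,0,0,-0.001,0.162,0,0,0,0,0,-0.001,0.162,0,0,0]
}}

```text
time: 2.63
position: [0.5716, -0.2995, 0.1877]
tool_rot: [-2.372, -2.058, 0.001]
ft_force: [-0.2, -0.5, -0.5]
grip_width: 0.007
```

```bash
python3 -c "
from m import *
delta(.09,-.0845,.187)
for n in ['top','scene','wrist']: cv2.imwrite(f'pics/{n}2.png',get_image(n)['frame'][:,:,::-1])
a=cv2.imread('pics/scene2.png')[60:200,190:310]; b=cv2.imread('pics/top2.png')[160:260,270:400]
cv2.imwrite('pics/z2.png',np.hstack([cv2.resize(a,(430,500)),cv2.resize(b,(370,285)).repeat(1,0) if 0 else cv2.copyMakeBorder(cv2.resize(b,(370,285)),0,215,0,0,cv2.BORDER_CONSTANT)]))"
```

```text
t 2.6333 pos [ 0.5716 -0.2995  0.1877] lamp 0.08814664747760095 -0.1094624355035076 0.18772124412802998 F [-0.1812 -0.4571 -0.4677] grip 0.00745843088324992 q [ 0.8159  0.3686 -0.4809  1.496   0.1732  1.3208  0.1781]
shift [0.025  0.0017 0.0007] turn [-0.0862 -0.0039 -0.4388]
```

View pics/z2.png

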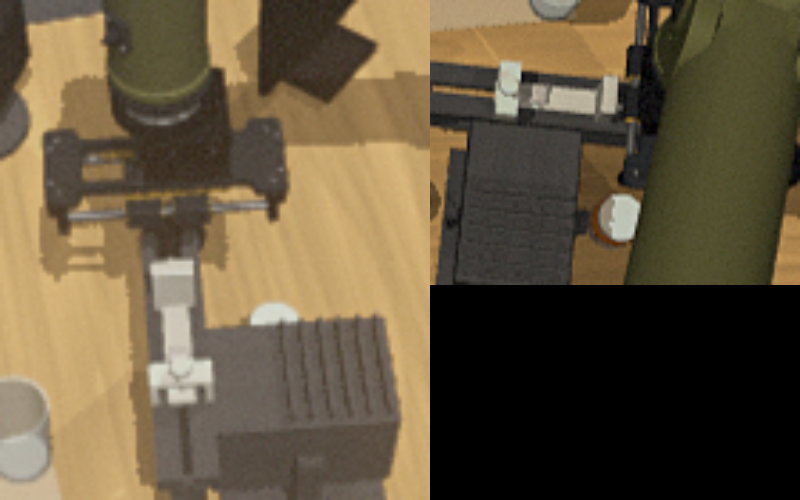

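View pics/wrist2.png

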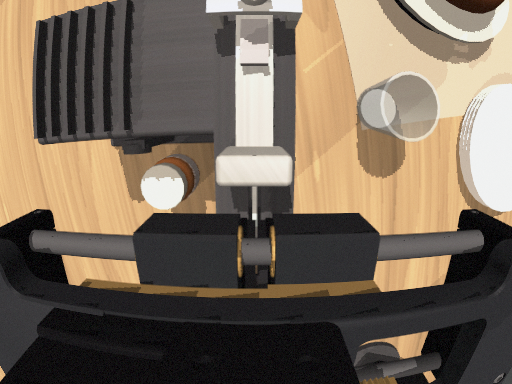

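Above the deck the fingers sit squarely behind the tab. Move into contact slowly.

Request:
{"fn": "play_rows", "kwargs": {
  "series": [0,0.008,0.001,0,0,0,0,0,0.015,0.0015,0,0,0,0,0,0.02,0.0015,0,0,0,0,0,0.025,0.0015,0,0,0,0,0,0.03,0.0015,0,0,0,0,0,0.035,0.0015,0,0,0,0,0,0.035,0.0015,0,0,0,0,0,0.035,0.0015,0,0,0,0]
}}

```text
time: 3.45
position: [0.5792, -0.2669, 0.1894]
tool_rot: [2.369, 2.056, -0.003]
ft_force: [0.7, -5.8, 0.9]
grip_width: -0.001
```

```bash
python3 -c "
from m import *
delta(.09,-.0845+.058,.187)
cv2.imwrite('pics/wrist3.png',get_image('wrist')['frame'][:,:,::-1])"
```

```text
t 3.45 pos [ 0.5792 -0.2669  0.1894] lamp 0.0913392882882666 -0.07608876147902136 0.1893817509368921 F [ 0.6987 -5.7837  0.8588] grip -0.0006644397406771024 q [ 0.7806  0.3497 -0.4963  1.5186  0.1737  1.3134  0.1245]
shift [ 0.0496 -0.0017  0.0022] turn [ 0.1307  0.2604 -0.4356]
```

View pics/wrist3.png

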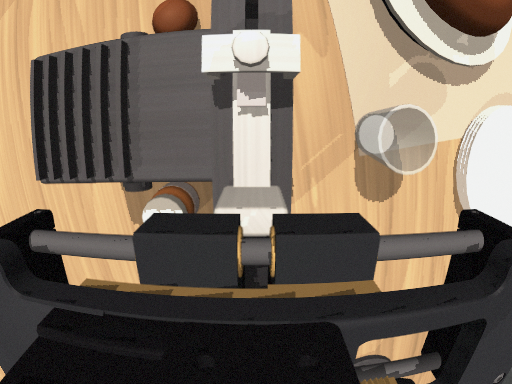

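Contact: 5.8 N along −y. Push on in stages.

Request:
{"fn": "play_rows", "kwargs": {
  "series": [0,0.006,-0.001,0.001,0,0,0,0,0.012,-0.001,0.001,0,0,0,0,0.018,-0.001,0.001,0,0,0,0,0.024,-0.001,0.001,0,0,0,0,0.03,-0.001,0.001,0,0,0,0,0.036,-0.001,0.001,0,0,0,0,0.042,-0.001,0.001,0,0,0,0,0.042,-0.001,0.001,0,0,0,0,0.042,-0.001,0.001,0,0,0]
}}

```text
time: 4.25
position: [0.5846, -0.228, 0.1893]
tool_rot: [2.368, 2.051, -0.004]
ft_force: [1.3, -9.0, 2.5]
grip_width: 0.005
```

```bash
python3 -c "
from m import *
delta(.09,-.0845+.058,.187)
for n in ['scene','wrist']: cv2.imwrite(f'pics/{n}4.png',get_image(n)['frame'][:,:,::-1])
a=cv2.imread('pics/scene4.png')[80:220,200:320]
cv2.imwrite('pics/z4.png',cv2.resize(a,None,fx=4,fy=4,interpolation=2))"
```

```text
t 4.25 pos [ 0.5846 -0.228   0.1893] lamp 0.09153905557191694 -0.03678464044207417 0.18934650686116625 F [ 1.3334 -8.9849  2.4926] grip 0.004961107810907125 q [ 0.7407  0.3277 -0.5151  1.5482  0.1728  1.3035  0.0602]
shift [ 0.0103 -0.0016  0.0023] turn [ 0.2937  0.4561 -0.5509]
```

View pics/wrist4.png

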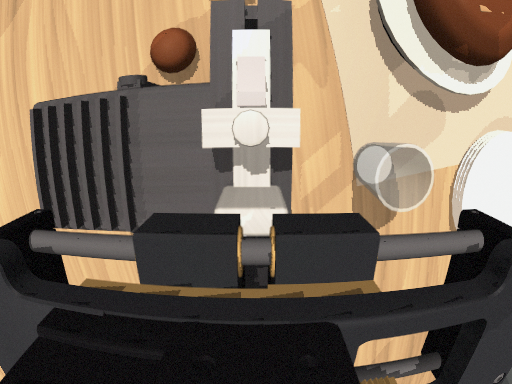

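View pics/z4.png

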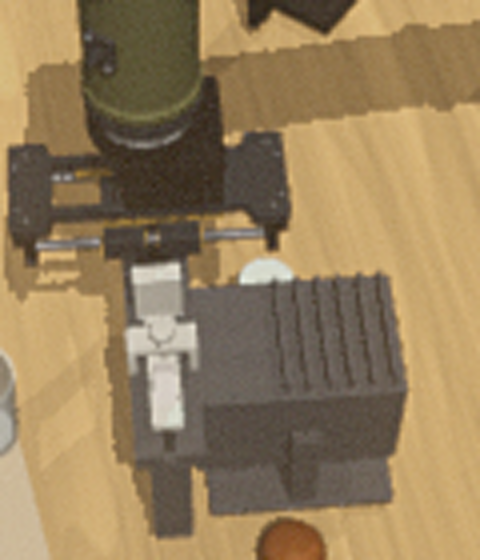

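Request:
{"fn": "play_rows", "kwargs": {
  "series": [0,0.004,-0.001,0.002,0,0,0,0,0.008,-0.001,0.002,0,0,0,0,0.01,-0.001,0.002,0,0,0,0,0.01,-0.001,0.002,0,0,0,0,0.01,-0.001,0.002,0,0,0]
}}

```text
time: 4.77
position: [0.5852, -0.219, 0.1881]
tool_rot: [2.368, 2.049, -0.004]
ft_force: [0.6, -11.1, 5.0]
grip_width: 0.003
```

```bash
python3 -c "
from m import *
delta(.09,-.0845+.058,.187)"
```

```text
t 4.7667 pos [ 0.5852 -0.219   0.1881] lamp 0.09096041943643281 -0.027786715014216312 0.1881242070177455 F [  0.5996 -11.0514   5.0423] grip 0.003412988536106308 q [ 0.7317  0.3225 -0.5195  1.5576  0.1728  1.2984  0.0447]
shift [ 0.0013 -0.001   0.0011] turn [ 0.3588  0.5187 -0.6053]
```

Request:
{"fn": "play_rows", "kwargs": {
  "series": [0,0.003,-0.001,0,0,0,0,0,0.005,-0.001,0,0,0,0,0,0.005,-0.001,0,0,0,0]
}}

```text
time: 5.02
position: [0.5859, -0.214, 0.1881]
tool_rot: [2.366, 2.047, -0.002]
ft_force: [3.3, -12.5, 4.0]
grip_width: 0.002
```

```bash
python3 -c "
from m import *
delta(.09,-.0845+.06,.187)
for n in ['scene','wrist']: cv2.imwrite(f'pics/{n}5.png',get_image(n)['frame'][:,:,::-1])"
```

```text
t 5.0167 pos [ 0.5859 -0.214   0.1881] lamp 0.09094395988562853 -0.0228043576342791 0.1881232425317393 F [  3.2824 -12.458    3.9827] grip 0.0020227473492546956 q [ 0.7275  0.3188 -0.5222  1.5624  0.1719  1.2951  0.0373]
shift [-0.0017 -0.0009  0.0011] turn [ 0.4845  0.5255 -0.6049]
```

View pics/wrist5.png

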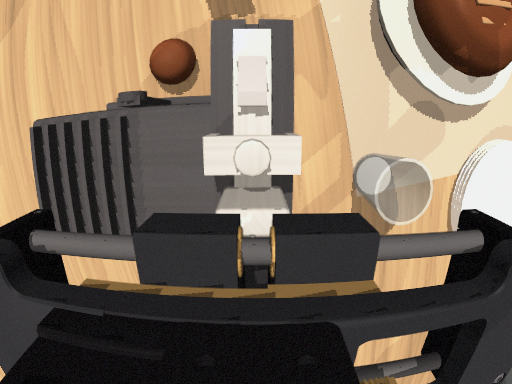

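The slide is at its end (~0.061) with a small gap to the bridge. Let it come back.

Request:
{"fn": "play_rows", "kwargs": {
  "series": [0,-0.006,0,0,0,0,0,0,-0.012,0,0,0,0,0,0,-0.018,0,0,0,0,0,0,-0.026,0,0,0,0,0,0,-0.036,0,0,0,0,0,0,-0.046,0,0,0,0,0,0,-0.056,0,0,0,0,0,0,-0.056,0,0,0,0,0]
}}

```text
time: 5.78
position: [0.5751, -0.2654, 0.185]
tool_rot: [-2.374, -2.057, 0.002]
ft_force: [-0.8, -0.5, -0.9]
grip_width: 0.004
```

```bash
python3 -c "
from m import *
delta(.09,-.0845,.30)
for n in ['scene','wrist']: cv2.imwrite(f'pics/{n}6.png',get_image(n)['frame'][:,:,::-1])"
```

```text
t 5.7833 pos [ 0.5751 -0.2654  0.185 ] lamp 0.08712467836395667 -0.07518855485585313 0.18496143191798808 F [-0.7583 -0.5002 -0.8675] grip 0.0036827483994535688 q [ 0.7842  0.3466 -0.4961  1.5314  0.1695  1.3074  0.1261]
shift [-0.0094  0.0028 -0.115 ] turn [-0.0689  0.0584 -0.5052]
```

View pics/wrist6.png

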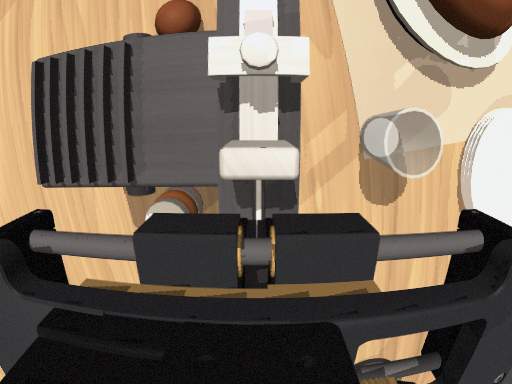

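The tab at (260,160) has stayed well ahead of the fingers with no contact force, so it's caught. Back off and rise.

Request:
{"fn": "play_rows", "kwargs": {
  "series": [0,-0.02,0,0,0,0,0,0,-0.02,0,-0.03,0,0,0,0,-0.02,0,-0.07,0,0,0,0,-0.04,0,-0.11,0,0,0,0,-0.07,0,-0.13,0,0,0,0,-0.1,0,-0.15,0,0,0,0,-0.13,0,-0.15,0,0,0,0,-0.15,0,-0.15,0,0,0,0,-0.15,0,-0.15,0,0,0,0,-0.15,0,-0.15,0,0,0]
}}

```text
time: 6.72
position: [0.5551, -0.4116, 0.3347]
tool_rot: [-2.371, -2.058, -0.001]
ft_force: [-0.6, 1.1, 0.4]
grip_width: 0.006
```

```bash
python3 -c "
from m import *
delta(.09,-.0845,.30)
for n in ['scene','top']: cv2.imwrite(f'pics/{n}7.png',get_image(n)['frame'][:,:,::-1])
a=cv2.imread('pics/scene7.png')[110:230,215:315]; b=cv2.imread('pics/top7.png')[165:275,245:345]
cv2.imwrite('pics/z7.png',np.hstack([cv2.resize(a,(400,480)),cv2.resize(b,(400,440),interpolation=2).copy() if 0 else cv2.copyMakeBorder(cv2.resize(b,(400,440)),0,40,0,0,cv2.BORDER_CONSTANT)]))"
```

```text
t 6.7167 pos [ 0.5551 -0.4116  0.3347] lamp 0.08672962815873815 -0.2227691785528693 0.33467352581154036 F [-0.5972  1.1438  0.4026] grip 0.005676267522727374 q [ 0.8876  0.4247 -0.4375  1.1236  0.1748  1.6296  0.354 ]
shift [0.1382 0.0023 0.0349] turn [-0.0512 -0.0807 -0.4149]
```

View pics/z7.png

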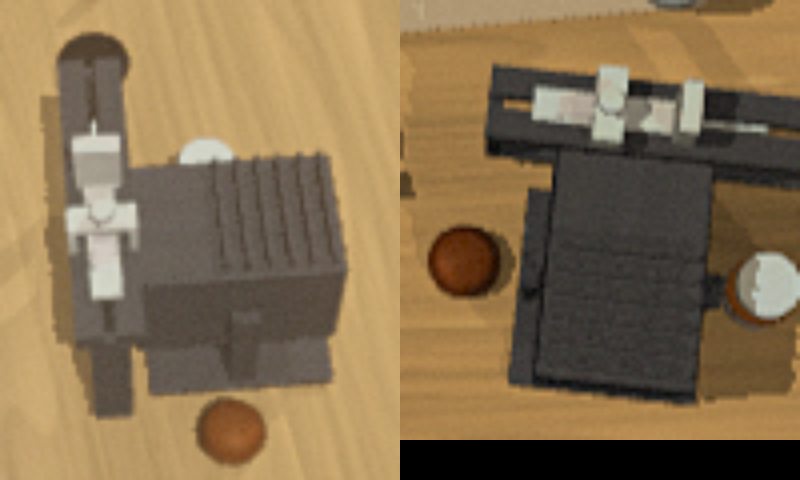

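View pics/top7.png

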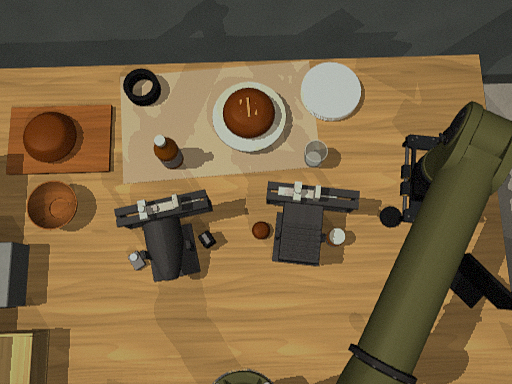

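```bash
python3 -c "
from m import *
q=plane('top',(245+303/4,165+106/4),.22); print('slide',(q-O)@y+.0753)
print(np.abs(get_state()['qd']).max(),get_state()['ft_force'])
print(close_job())"
```

```text
slide 0.04011624387554901
0.010511348927411845 [0.7834 0.5828 0.1637]
the job is handed in; nothing more can be done
None
```

The square lamp's shutter is set to half and the job is handed in, though the hand-in reports no verdict.

With the shut fingertips I pushed the tab in to about 0.061 m, at about 12.5 N. I then backed off and raised the arm clear.

- **Slide position:** the last top view puts the square lamp's slide at about 0.040 m, held by its pin.
- **Contact:** the wrist force was near zero after the fingers let go, with nothing touching.
- **Rest of the table:** the round lamp's slide and the loose objects look unmoved by eye; I did not measure them.
- **Time:** the clock read about 7 s of the 38 s at the end.

No check failed or disagreed.

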